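# Clamp the casting with the red T-key

## Robot

A 6-joint arm with a two-finger parallel gripper is mounted at the origin on the work surface. World frame = base frame: x ahead of the robot, y to its left, z up, the work surface at z = 0. Lengths are in mm, angles in degrees, forces in N, time in s.
With the tool pointing down it reaches from about 350 to 850 mm from the base axis. Payload 8.1 kg.
Tool frame: the origin (TCP) lies at the very end of the fingers, on their centre line; the grasp point (between the pads) lies 19 mm behind it; z points along the fingers, y is the line along which they close (so a half turn about z gives the same grasp; the last joint's range is limited). The gripper opens to 85 mm and grips with 20 to 120 N. Pads are 22 mm wide; open, the fingers measure 114 mm over their backs; the gripper's body (76 mm by 85 mm) begins 54 mm behind the grasp point. The pads swing forward as they close: fully open they stand 13 mm farther back than shut.
Start: joints at [-68.148, 7.471, 85.268, -0, 87.261, -4.893], TCP at [270.038, -535.803, 231.292] pointing down, gripper open.
Joint ranges: [-169.43, 169.43], [-51.17, 129.36], [1.28, 143.12], [-76.62, 256.62], [0, 156.53], [-152.29, 152.29]. Speed limits (degrees/s): [136.94, 136.94, 159.86, 180, 180, 180].

## Interface

Orientations are given as [roll, pitch, yaw] about the fixed x, y, z axes, in that order (R = Rz(yaw) Ry(pitch) Rx(roll)).
In Python, from bench import * gives the robot as it stands.
- The arm moves only by the tool play_rows, never from a script. Its argument "increments" is a list of rows, each a list of 3 entries, a list of its own where there are three numbers: the gripper's target within -1 to 1 (fully open at 1, half-way at 0, shut at -1), then the shift along the tool's x, y, z in mm, then the turn about the tool's z in rad. A call has 1 to 12 rows; each row shifts and turns the commanded pose from where the row before left it, along the tool's axes as they then stand; what a row does not reach is not made up. A row lasts 1/12 s, in which the tool goes at most 41.7 mm and 7.16 degrees, less where a joint would pass 70% of its speed; a pose out of reach is approached as far as the arm can. A call is refused whole if a number of a shift passes 41.7 or a number of a turn 0.125, either way. A call with a gripper value outside its range is refused whole. The fingers move at their own pace and stop on an object; "force" is the grip in N (left out, the last holds). Time passes only in rows, so rows that do not move let the fingers close. It gives the time, the measured TCP pose, the force, the opening and the grip force at its end, in the units of the state.
- sense(): the state, without advancing time (a new reading comes with each control period).
- snapshot(name): name is "side" or "top" or "wrist"; returns a dict with "color" (400x640x3 uint8, red, green, blue), "intrinsics" (3x3 intrinsics, pixels), "world_from_camera" (4x4, takes a point from camera to world coordinates). Camera axes: x right, y down, z forward; pixel columns grow to the right and rows downward; lengths in mm; the calibration is good to about 2 mm. A picture is of the moment at which its call begins. There is no depth.
- hand_in(): hands the job in; it is judged then, once.
Trained networks look in a picture, given as the dict that the camera call returned (one of the last four; its "shot" number tells which), for a name from the list of things; names that differ only in an ending like _2 or _b are one class to them, and where a whole thing is asked for, a point or a joint stands for the part that bears it (a point fixed in the world has none). Each returns a list of dicts, best first, with "p" (0 to 1); they miss things now and then, are a little off and sometimes report something else, mostly with a low value. They report only what shows in the picture. A call takes as long as a camera call. They do not tell look-alikes from the thing itself.
- find_in(query, picture): "xyz" ([x, y, z] in mm, in the coordinates of the camera as it stood for that picture, good to about 4 mm: the middle of the surface that is visible of it).
- regions_of(query, picture): "mask" (400x640 bool, what is visible of it).
- pinpoint(query, picture): "xyz" ([x, y, z] in mm, in the coordinates of the camera as it stood for that picture, good to about 4 mm: a listed point, or the origin of a listed thing).
The state is a dict: "time": time; "joint_pos": joint angles; "qd": joint speeds; "joint_efforts": joint torques, N m; "tool_pos": TCP position; "tcp_rot": TCP orientation; "ft_force": force on the tool from outside, world axes, zero at the start; "wrist_torque": the same for the moment, N m; "finger_gap": finger opening in mm; "grip_force": force on a finger pad.
Only numpy, scipy, OpenCV 4.12 (cv2) and the standard library are available. Lean on these libraries where they do the work, as an engineer would, in place of code of your own. Each camera call takes 0.05 s, during which the arm holds its last target. There are 200 camera calls.

## Task

Take the red-handled T-key out of the wooden key rack, line its flat blade up with the slot in the brass head of the blue casting clamp and press it in until its collar rests on the brass. Then turn the key about a quarter turn clockwise (seen from above), so that the red clamp finger swings over the wooden foot under the grey casting and points towards the casting. Leave the key standing fully home in the slot and let go of it; leave the blue key in the rack.

Things in the scene. Friction and masses are not known exactly. Their poses are not given: they have to be found in the camera images.
- key_red: Red T-key, 0.11-0.22 kg, upright in one of 2 slots, 120 mm apart, of a wooden rack; lift 25 mm to clear. Origin: centre of the underside of its steel collar (56 mm wide, 6 thick), 40 mm above table. Below it a blade 38 mm along x, 10 along y, 20 long. Above: 14 mm shaft, then red bar 72 mm along x, 18 along y (grip across this), from 40 to 64 mm above origin. Alike after a half turn about z.
- key_blue: Blue-handled T-key, loose, upright in the other slot of the rack (95 x 200 x 40 mm); the two keys may stand in either order. Same shape, origin and axes as the red one, but its blade is 54 mm wide and does not fit the clamp. It must stay in the rack.
- socket (a point): Centre of the slot's mouth, on top of the turning brass head (80 x 52 x 26 mm), 50 mm above table. x along the slot (50 mm), y across (18 mm), z up; 26 deep, 4 mm chamfer. Key goes in either way round till its origin meets this point, with 12 deg play each way. Red finger on head: 100 mm along +y. Blue base fixed; casting, up to 76 mm high, from 105 mm beside the axis, its wooden foot from 75.
- spindle (a joint): Angle of the brass head (rad) about the vertical through the socket; grows clockwise seen from above. 0: red finger square to the direction of the casting; 1.57: finger points straight at the casting, over its wooden foot; stop at 1.75. Starts between 0 and 0.35, stays where it is left; takes about 0.12 N m to turn.
Things that resemble listed ones, but are neither listed nor needed, are in the scene too. Leave any orange or purple look-alike of the key_red alone.

How it is judged (in metres and radians):
On the way, in this order (a step that is already met when the one before it is completed fails the run):
1. the red key is fully home in the slot before the head has been turned (z of key_red in the frame of socket below 0.006 m and horizontal distance between key_red and socket below 0.012 m and angle between the x axis of key_red and the x axis of socket, either way round below 0.35 rad and value of joint spindle below 0.75 rad), for 0.2 s.
2. the head is turned clockwise with the key home, until the finger is over the foot (value of joint spindle above 1.1 rad and z of key_red in the frame of socket below 0.01 m and horizontal distance between key_red and socket below 0.012 m), for 0.1 s.
At the end, for the whole second after the job is handed in: The brass head is turned to 1.1 rad or more (finger over the foot, within about 27 degrees of pointing at the casting); the red key stands upright (within 10 degrees), at rest and released, fully home in the slot: collar within 6 mm of the brass and within 12 mm of its centre (value of joint spindle above 1.1 rad and z of key_red in the frame of socket below 0.006 m and horizontal distance between key_red and socket below 0.012 m and angle between key_red's own z axis and vertical below 0.17 rad and linear speed of key_red below 0.02 m/s and velocity of joint spindle below 0.05 rad/s); the robot touches nothing.
It fails at once if the blue key is moved more than 30 mm (distance of key_blue from where it was at the start of the episode above 0.03 m).
It also fails if it takes over 48 s, if anything falls off the work surface, if the arm or the gripper's body presses on something with over 40 N, if the wrist force passes 120 N, or if a joint passes its speed limit or range.

## Working session

There is one attempt and no reset: what is moved stays moved. The work goes in short steps, Python scripts to look and compute and a tool call to move; the robot and the scene stay as the last step left them, time stands still between calls to the robot, and variables do not carry over. Pictures are saved under pics/ and viewed, at most 10 in all, crops included, and the job is handed in when it is done.

Besides the shell and the picture viewer there is one more tool, called by a JSON object that holds its "op" and its "data". play_rows: Moves the arm, as the interface text tells. Its arguments: {"type":"object","properties":{"increments":{"type":"array","items":{"type":"array"}},"force":{"type":"number"}},"required":["increments"]}

```bash
mkdir -p pics
cat > h.py <<'E'
from bench import *
import numpy as np, cv2
def world(p,xyz):
    T=np.array(p["world_from_camera"]); return T[:3,:3]@np.array(xyz)+T[:3,3]
def ray(p,u,v,z):
    T=np.array(p["world_from_camera"]);K=np.array(p["intrinsics"])
    d=T[:3,:3]@np.linalg.solve(K,[u,v,1]);o=T[:3,3];return o+d*(z-o[2])/d[2]
def proj(p,X):
    T=np.array(p["world_from_camera"]);K=np.array(p["intrinsics"])
    c=T[:3,:3].T@(np.array(X)-T[:3,3]);q=K@c;return (q[:2]/q[2]).round(1)
def save(p,n): cv2.imwrite(f"pics/{n}.png",cv2.cvtColor(np.array(p["color"]),cv2.COLOR_RGB2BGR))
E
python3 - <<'E'
from h import *
s=sense();print(s["time"],s["tool_pos"],s["tcp_rot"],s["finger_gap"])
for n in("top","side"):
    p=snapshot(n);save(p,n+"0");print(n,np.array(p["world_from_camera"]).round(2).tolist())
    for q in("key_red","key_blue","socket"):
        for d in pinpoint(q,p): 
            w=world(p,d["xyz"]);print(q,round(d["p"],2),w.round(0),proj(p,w))
a=cv2.imread("pics/top0.png")
E
```

```text
0.0 [ 269.8340257  -535.29164823  230.23246578] [-1.79894636e+02 -1.00978936e-02  2.67443489e+01] 85.69502477584811
top [[0.03, -0.99, 0.13, 424.45], [-1.0, -0.03, -0.01, 24.66], [0.01, -0.13, -0.99, 863.01], [0.0, 0.0, 0.0, 1.0]]
key_red 0.94 [542. 106.  38.] [268.4 187. ]
key_red 0.6 [441.  -7.  21.] [325.  241.6]
key_red 0.58 [614. -31.  21.] [339.2 155.1]
key_blue 0.76 [572. 222.  43.] [208.4 169.8]
socket 0.88 [ 510. -270.   49.] [464.  208.5]
side [[-1.0, -0.03, 0.08, 433.12], [-0.08, 0.55, -0.83, 903.1], [-0.02, -0.84, -0.55, 668.83], [0.0, 0.0, 0.0, 1.0]]
key_red 0.8 [445.  -3.  22.] [351.9 227.9]
key_red 0.79 [537. 104.  39.] [306.5 249.8]
key_red 0.71 [613. -28.  16.] [279.8 221.2]
key_blue 0.57 [569. 219.  39.] [282.7 287. ]
socket 0.91 [ 511. -271.   48.] [330.3 161. ]
```

View pics/top0.png

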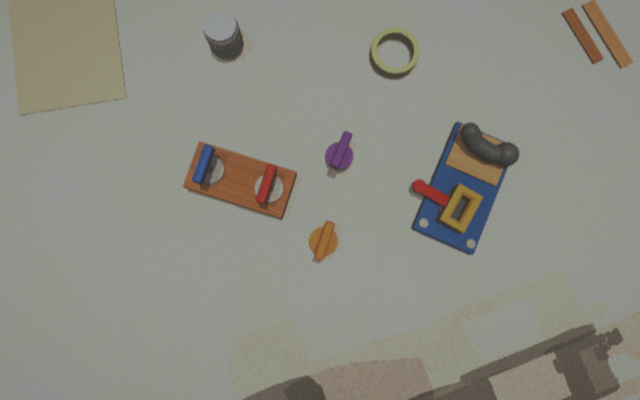

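View pics/side0.png

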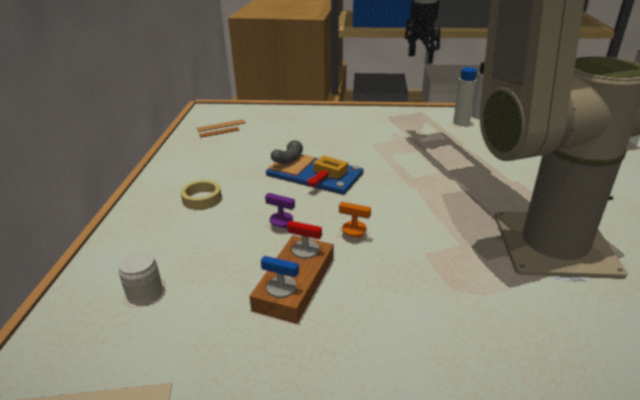

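The top view shows the red key in the rack at (268,187) and the blue key at (208,170). Two look-alikes stand free on the table: orange at (323,241) and purple at (340,155). Only the red bar in the rack fits the description. The clamp head is at (462,208), its red finger points to (418,186), and the casting is at (490,145). Next I'll measure yaw and confirm the choice in one crop.

Run:
```python
from h import *
p=snapshot("top");im=np.array(p["color"]);hsv=cv2.cvtColor(im,cv2.COLOR_RGB2HSV)
def fit(mask,box,z,name):
    m=np.zeros_like(mask);u0,u1,v0,v1=box;m[v0:v1,u0:u1]=mask[v0:v1,u0:u1]
    n,l,st,_=cv2.connectedComponentsWithStats(m.astype(np.uint8))
    l=(l==1+np.argmax(st[1:,4]))
    v,u=np.nonzero(l);P=np.array([ray(p,a,b,z)[:2] for a,b in zip(u,v)])
    r=cv2.minAreaRect((P).astype(np.float32));w,V=np.linalg.eigh(np.cov(P.T));d=V[:,1]
    print(name,len(u),"mean",P.mean(0).round(1),"rect",np.round(r[0],1),np.round(r[1],1),"rectang",round(r[2],1),"pca yaw",round(np.degrees(np.arctan2(d[1],d[0])),1))
red=((hsv[...,0]<6)|(hsv[...,0]>172))&(hsv[...,1]>170)&(hsv[...,2]>70)
fit(red,(250,285,155,215),104,"redbar")
fit(red,(405,460,170,215),45,"finger")
br=(hsv[...,0]>17)&(hsv[...,0]<32)&(hsv[...,1]>120)&(hsv[...,2]>110)
fit(br,(430,490,175,240),50,"brass")
c=np.hstack([cv2.resize(im[135:225,175:305],(400,277),interpolation=cv2.INTER_CUBIC),cv2.resize(im[120:240,410:530],(277,277),interpolation=cv2.INTER_CUBIC)])
cv2.imwrite("pics/crop1.png",c[...,::-1])
```

```text
redbar 77 mean [533.6 109.7] rect [531.6 107.2] [13.7 49.8] rectang 73.2 pca yaw 163.6
finger 202 mean [ 535.3 -216.4] rect [ 536.5 -214. ] [53.3 17.3] rectang 61.3 pca yaw 58.8
brass 780 mean [ 511.2 -262.9] rect [ 511.5 -263.4] [51.6 78.7] rectang 61.1 pca yaw 151.2
```

View pics/crop1.png

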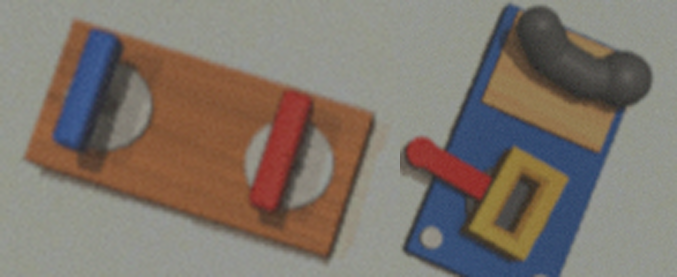

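The crop confirms it: the red bar stands in the rack's right-hand slot, and its steel collar is visible. The brass fit measures 51.6 x 78.7 mm at (511,-263), which matches 52 x 80. The slot yaw is about 151°. I'll grasp with tool yaw near 163°, so joint 6 has room for the clockwise turn.

{"op": "play_rows", "data": {"increments": [[1, [31, -26.5, 0], 0], [1, [31, -26.5, 0], 0], [1, [31, -26.5, 0], 0], [1, [31, -26.5, 0], 0], [1, [31, -26.5, 0], 0], [1, [31, -26.5, 0], 0], [1, [31, -26.5, 0], 0], [1, [31, -26.5, 0], 0], [1, [31, -26.5, 0], 0], [1, [31, -26.5, 0], 0], [1, [31, -26.5, 0], 0], [1, [31, -26.5, 0], 0]], "force": 60}}

```text
time: 1.45
tool_pos: [459.6, -82.5, 231.7]
tcp_rot: [180.0, -0.0, 26.7]
ft_force: [1.2, -0.2, 0.5]
finger_gap: 85.2
grip_force: 0.0
```

{"op": "play_rows", "data": {"increments": [[1, [31, -26.5, 0], 0], [1, [31, -26.5, 0], 0], [1, [31, -26.5, 0], 0], [1, [31, -26.5, 0], 0], [1, [31, -26.5, 0], 0], [1, [0, 0, 0], -0.125], [1, [0, 0, 0], -0.125], [1, [0, 0, 0], -0.125], [1, [0, 0, 0], -0.125], [1, [0, 0, 0], -0.125], [1, [0, 0, 0], -0.125], [1, [0, 0, 0], -0.125]]}}

```text
time: 2.45
tool_pos: [537.9, 103.7, 231.4]
tcp_rot: [180.0, -0.0, 77.2]
ft_force: [0.1, -0.1, -0.6]
finger_gap: 85.2
grip_force: 0.0
```

{"op": "play_rows", "data": {"increments": [[1, [0, 0, 0], -0.125], [1, [0, 0, 0], -0.125], [1, [0, 0, 0], -0.125], [1, [0, 0, 0], -0.125], [1, [0, 0, 0], -0.125], [1, [0, 0, 0], -0.125], [1, [0, 0, 0], -0.125], [1, [0, 0, 0], -0.125], [1, [0, 0, 0], -0.125], [1, [0, 0, 0], -0.125], [1, [0, 0, 0], -0.125], [1, [0, 0, 0], -0.125]]}}

```text
time: 3.45
tool_pos: [538.0, 103.7, 231.4]
tcp_rot: [180.0, 0.0, 163.2]
ft_force: [0.2, -0.1, 0.5]
finger_gap: 85.2
grip_force: 0.0
```

Run:
```python
from h import *
s=sense();print(s["time"],s["tool_pos"],s["tcp_rot"],s["joint_pos"],s["ft_force"])
p=snapshot("wrist");save(p,"w1");print(np.array(p["world_from_camera"]).round(2).tolist())
for d in pinpoint("key_red",p): w=world(p,d["xyz"]);print(round(d["p"],2),w.round(0),proj(p,w))
im=np.array(p["color"]);hsv=cv2.cvtColor(im,cv2.COLOR_RGB2HSV)
red=((hsv[...,0]<6)|(hsv[...,0]>172))&(hsv[...,1]>140)&(hsv[...,2]>60)
n,l,st,_=cv2.connectedComponentsWithStats(red.astype(np.uint8));i=1+np.argmax(st[1:,4]);v,u=np.nonzero(l==i)
P=np.array([ray(p,a,b,104)[:2] for a,b in zip(u,v)],np.float32);print(st[i],cv2.minAreaRect(P))
```

```text
3.45 [537.95082234 103.66987456 231.38662505] [1.79995629e+02 9.16247461e-03 1.63178841e+02] [ 5.54503982e+00 -6.12615198e-01  9.36662201e+01  5.56508526e-04
  8.69362586e+01 -6.76338310e+01] [ 0.24792518 -0.0976294   0.51282494]
[[0.29, 0.91, 0.3, 461.8], [0.96, -0.28, -0.09, 126.94], [0.0, 0.31, -0.95, 374.19], [0.0, 0.0, 0.0, 1.0]]
0.91 [538. 106.  39.] [320.5 172.8]
0.83 [610. -31.  23.] [238.6 248.8]
0.63 [442.  -4.  19.] [208.1 119.2]
[ 313  152   18   70 1175] ((537.6941528320312, 106.4324951171875), (16.8499755859375, 69.23133850097656), 73.18083190917969)
```

View pics/w1.png

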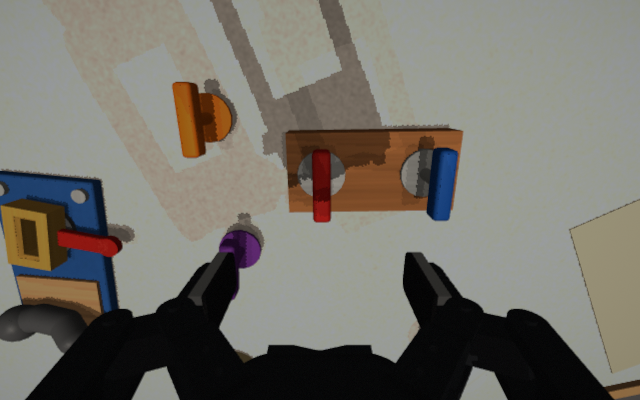

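The wrist view shows the red bar at (321,186), between and ahead of the open fingers, and the blue bar at (442,185). The bar fits 69 x 17 mm, centred at (538,106), with yaw 163.2°, the same as the tool's. I'll go down, grip, and lift.

{"op": "play_rows", "data": {"increments": [[1, [1, 2.5, 30], 0], [1, [0, 0, 35], 0], [1, [0, 0, 35], 0], [1, [0, 0, 30], 0], [1, [0, 0, 20], 0], [1, [0, 0, 8], 0], [1, [0, 0, 0], 0], [1, [0, 0, 0], 0]], "force": 60}}

```text
time: 4.22
tool_pos: [538.1, 106.4, 74.1]
tcp_rot: [180.0, 0.0, 162.7]
ft_force: [-0.1, -0.0, 0.6]
finger_gap: 85.8
grip_force: 0.0
```

{"op": "play_rows", "data": {"increments": [[-1, [0, 0, 0], 0], [-1, [0, 0, 0], 0], [-1, [0, 0, 0], 0], [-1, [0, 0, 0], 0], [-1, [0, 0, 0], 0], [-1, [0, 0, 0], 0], [-1, [0, 0, 0], 0], [-1, [0, 0, 0], 0], [-1, [0, 0, 0], 0], [-1, [0, 0, 0], 0], [-1, [0, 0, 0], 0], [-1, [0, 0, 0], 0]], "force": 80}}

```text
time: 5.22
tool_pos: [538.2, 106.4, 73.9]
tcp_rot: [180.0, 0.0, 162.8]
ft_force: [-0.6, 0.3, 5.3]
finger_gap: 16.7
grip_force: 78.9
```

{"op": "play_rows", "data": {"increments": [[-1, [0, 0, -20], 0], [-1, [0, 0, -40], 0], [-1, [0, 0, -40], 0], [-1, [-13, -33, -10], 0], [-1, [-13, -33, 0], 0], [-1, [-13, -33, 0], 0], [-1, [-13, -33, 0], 0], [-1, [-13, -33, 0], 0], [-1, [-13, -33, 0], 0], [-1, [-13, -33, 0], 0], [-1, [-13, -33, 0], 0], [-1, [0, 0, 0], 0.1]]}}

```text
time: 6.22
tool_pos: [558.4, -182.7, 182.5]
tcp_rot: [-179.8, 0.0, 157.0]
ft_force: [0.7, 0.6, -1.7]
finger_gap: 16.8
grip_force: 78.6
```

{"op": "play_rows", "data": {"increments": [[-1, [0, 0, 0], 0.1], [-1, [0, 0, 0], 0], [-1, [0, 0, 0], 0], [-1, [0, 0, 0], 0]]}}

```text
time: 6.55
tool_pos: [558.9, -176.1, 182.9]
tcp_rot: [-180.0, -0.0, 151.6]
ft_force: [0.7, 0.2, -0.9]
finger_gap: 16.7
grip_force: 78.6
```

Run:
```python
from h import *
s=sense();print(s["time"],s["tool_pos"],s["tcp_rot"],s["ft_force"],s["finger_gap"])
p=snapshot("wrist");save(p,"w2")
for q in("socket","key_red"):
    for d in pinpoint(q,p): w=world(p,d["xyz"]);print(q,round(d["p"],2),w.round(0),proj(p,w))
im=np.array(p["color"]);hsv=cv2.cvtColor(im,cv2.COLOR_RGB2HSV)
def big(m):
    n,l,st,_=cv2.connectedComponentsWithStats(m.astype(np.uint8));i=1+np.argmax(st[1:,4]);return l==i,st[i]
br=(hsv[...,0]>17)&(hsv[...,0]<32)&(hsv[...,1]>120)&(hsv[...,2]>110)
m,st=big(br);v,u=np.nonzero(m)
P=np.array([ray(p,a,b,50)[:2] for a,b in zip(u,v)],np.float32);print("brass",st,cv2.minAreaRect(P))
red=((hsv[...,0]<6)|(hsv[...,0]>172))&(hsv[...,1]>140)&(hsv[...,2]>60)
n,l,sts,_=cv2.connectedComponentsWithStats(red.astype(np.uint8));print(sts[1:][sts[1:,4]>60])
x,y,w,h=st[:4];print(np.round(hsv[y+h//2,x:x+w:4]).tolist())
```

```text
6.55 [ 558.89850148 -176.13396098  182.85938345] [-1.79996728e+02 -4.31847299e-02  1.51579948e+02] [ 0.68344268  0.15692381 -0.94542177] 16.692574898880693
socket 0.91 [ 516. -266.   49.] [219.2 192.1]
key_red 0.82 [611. -34.  20.] [460.5 159.3]
key_red 0.61 [ 557. -180.  148.] [312.2 228.3]
brass [ 187  146   60   78 3233] ((510.22479248046875, -263.2869567871094), (51.769775390625, 78.87908935546875), 61.15530014038086)
[[ 247  170   73   24 1483]
 [ 299  201   41  148 5359]]
[[107, 179, 135], [21, 122, 152], [20, 175, 185], [21, 172, 185], [20, 175, 181], [18, 181, 159], [18, 182, 63], [18, 189, 62], [20, 10, 73], [15, 14, 73], [17, 76, 90], [18, 180, 183], [18, 179, 184], [18, 179, 185], [19, 178, 166]]
```

View pics/w2.png

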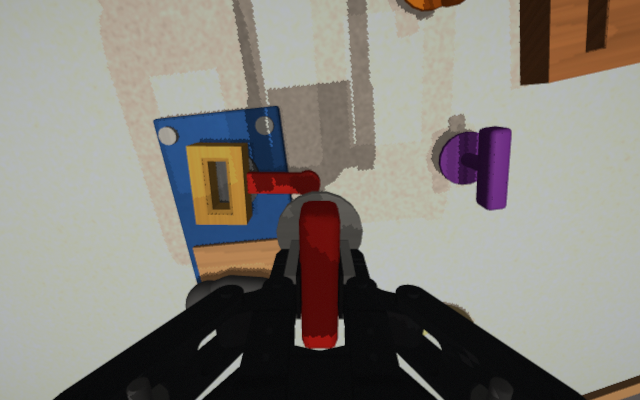

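The wrist view shows the brass slot at (220,185), the finger to its right, and the key gripped squarely in the centre with its collar below. The brass fit is again 52 x 79 mm, at (510,-263) with yaw 151.2°. I'll take (511,-264.5) as the slot centre, move above it, and descend in stages while watching the force.

{"op": "play_rows", "data": {"increments": [[-1, [0, -30, 0], 0], [-1, [0, -40, 0], 0], [-1, [0, -30.5, 0], 0], [-1, [0, 0, 20], 0.007], [-1, [0, 0, 30], 0], [-1, [0, 0, 21], 0], [-1, [0, 0, 0], 0], [-1, [0, 0, 0], 0], [-1, [0, 0, 0], 0]]}}

```text
time: 7.45
tool_pos: [511.8, -265.0, 113.9]
tcp_rot: [-180.0, 0.1, 151.0]
ft_force: [0.5, 0.2, -0.5]
finger_gap: 16.9
grip_force: 78.8
```

{"op": "play_rows", "data": {"increments": [[-1, [0, 0, 4], 0], [-1, [0, 0, 4], 0], [-1, [0, 0, 4], 0], [-1, [0, 0, 0], 0]]}}

```text
time: 7.78
tool_pos: [510.7, -264.5, 99.8]
tcp_rot: [180.0, -0.0, 151.0]
ft_force: [-0.1, -0.4, -1.7]
finger_gap: 16.3
grip_force: 78.8
```

{"op": "play_rows", "data": {"increments": [[-1, [0, 0, 4], 0], [-1, [0, 0, 4], 0], [-1, [0, 0, 4], 0], [-1, [0, 0, 2], 0], [-1, [0, 0, 1], 0], [-1, [0, 0, 0], 0]]}}

```text
time: 8.28
tool_pos: [510.7, -264.6, 84.8]
tcp_rot: [180.0, -0.0, 151.0]
ft_force: [-0.9, -0.5, -1.1]
finger_gap: 17.4
grip_force: 78.8
```

{"op": "play_rows", "data": {"increments": [[-1, [0, 0, 1], 0], [-1, [0, 0, 1], 0], [-1, [0, 0, 0], 0], [-1, [0, 0, 0], 0]]}}

```text
time: 8.62
tool_pos: [511.2, -265.0, 84.0]
tcp_rot: [-180.0, 0.1, 151.0]
ft_force: [-1.8, 0.2, 3.2]
finger_gap: 16.9
grip_force: 79.2
```

{"op": "play_rows", "data": {"increments": [[-1, [0, 0, 1], 0], [-1, [0, 0, 0], 0], [-1, [0, 0, 0], 0]]}}

```text
time: 8.87
tool_pos: [511.4, -265.1, 83.9]
tcp_rot: [-180.0, 0.1, 151.0]
ft_force: [-5.3, 2.7, 10.8]
finger_gap: 17.1
grip_force: 80.5
```

Run:
```python
from h import *
s=sense();print(s["time"],s["tool_pos"],s["ft_force"],s["wrist_torque"])
p=snapshot("side");im=np.array(p["color"])
cv2.imwrite("pics/s2.png",cv2.resize(im[110:210,250:380],(780,600),interpolation=cv2.INTER_CUBIC)[...,::-1])
```

```text
8.8667 [ 511.36139211 -265.13778573   83.88583643] [-5.28235634  2.73059719 10.76940346] [0.52700883 0.80860705 0.00425767]
```

View pics/s2.png

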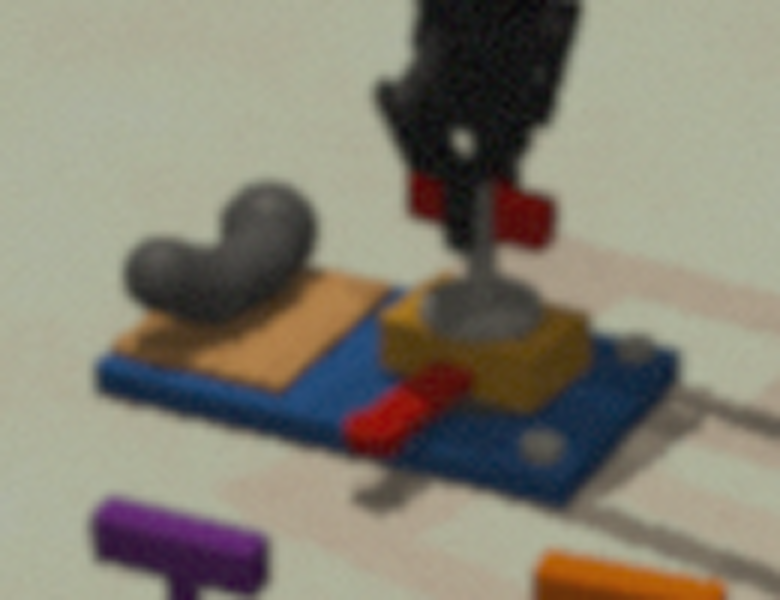

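The side crop shows the collar flat on the brass with the blade fully in, and the wrist force of 11 N upward agrees. Now I'll turn it clockwise.

{"op": "play_rows", "data": {"increments": [[-1, [0, 0, -0.5], 0.05], [-1, [0, 0, 0], 0.08], [-1, [0, 0, 0], 0.08], [-1, [0, 0, 0], 0.08], [-1, [0, 0, 0], 0.08], [-1, [0, 0, 0], 0.08], [-1, [0, 0, 0], 0.08], [-1, [0, 0, 0], 0.08], [-1, [0, 0, 0], 0.08], [-1, [0, 0, 0], 0.08]]}}

```text
time: 9.75
tool_pos: [511.9, -265.6, 83.9]
tcp_rot: [179.9, 0.1, 106.6]
ft_force: [-0.3, -2.6, 5.0]
finger_gap: 17.1
grip_force: 79.6
```

{"op": "play_rows", "data": {"increments": [[-1, [0, 0, 0], 0.08], [-1, [0, 0, 0], 0.08], [-1, [0, 0, 0], 0.08], [-1, [0, 0, 0], 0.08], [-1, [0, 0, 0], 0.08], [-1, [0, 0, 0], 0.08], [-1, [0, 0, 0], 0.08], [-1, [0, 0, 0], 0.08], [-1, [0, 0, 0], 0.08], [-1, [0, 0, 0], 0.05], [-1, [0, 0, 0], 0], [-1, [0, 0, 0], 0]]}}

```text
time: 10.75
tool_pos: [510.8, -265.9, 83.9]
tcp_rot: [179.9, 0.1, 62.7]
ft_force: [-5.5, -2.7, 7.8]
finger_gap: 16.8
grip_force: 80.1
```

Run:
```python
from h import *
s=sense();print(s["time"],s["tool_pos"],s["tcp_rot"],s["ft_force"],s["wrist_torque"])
for n in("side","top"):
  p=snapshot(n);im=np.array(p["color"])
  c=im[110:210,250:380] if n=="side" else im[110:250,400:540]
  c=cv2.resize(c,(390,300),interpolation=cv2.INTER_CUBIC) if n=="side" else cv2.resize(c,(300,300),interpolation=cv2.INTER_CUBIC)
  o=c if n=="side" else np.hstack([o,c])
cv2.imwrite("pics/s3.png",o[...,::-1])
```

```text
10.75 [ 510.79377458 -265.91880077   83.91180174] [1.79949143e+02 9.56028589e-02 6.26928714e+01] [-5.45310044 -2.72835278  7.81494604] [-0.4211752   0.98853251  0.04725032]
```

View pics/s3.png

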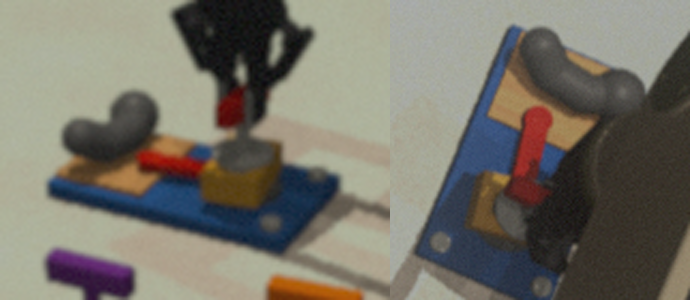

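Both crops show the finger over the wooden foot, around 75° on the spindle because the key's play took up some of the turn. I'll add a little more margin, then release.

{"op": "play_rows", "data": {"increments": [[-1, [0, 0, 0], 0.08], [-1, [0, 0, 0], 0.06], [-1, [0, 0, -0.5], 0.03], [-1, [0, 0, 0], 0], [-1, [0, 0, 0], 0]]}}

```text
time: 11.27
tool_pos: [510.5, -265.8, 84.0]
tcp_rot: [180.0, 0.1, 53.0]
ft_force: [-4.6, -1.7, 5.1]
finger_gap: 17.1
grip_force: 79.7
```

{"op": "play_rows", "data": {"increments": [[1, [0, 0, 0], 0], [1, [0, 0, 0], 0], [1, [0, 0, 0], 0], [1, [0, 0, 0], 0], [1, [0, 0, 0], 0], [1, [0, 0, 0], 0], [1, [0, 0, 0], 0], [1, [0, 0, 0], 0], [1, [0, 0, 0], 0], [1, [0, 0, 0], 0]]}}

```text
time: 12.1
tool_pos: [511.0, -264.8, 83.3]
tcp_rot: [180.0, -0.0, 53.0]
ft_force: [-0.5, -0.7, -0.4]
finger_gap: 85.4
grip_force: 0.0
```

{"op": "play_rows", "data": {"increments": [[1, [0, 0, -15], 0], [1, [0, 0, -35], 0], [1, [0, 0, -40], 0], [1, [0, 0, -40], 0], [1, [30, -22, 0], 0], [1, [30, -22, 0], 0], [1, [30, -22, 0], 0], [1, [30, -22, 0], 0], [1, [30, -22, 0], 0], [1, [30, -22, 0], 0], [1, [0, 0, 0], 0], [1, [0, 0, 0], 0]]}}

```text
time: 13.1
tool_pos: [513.9, -39.8, 213.5]
tcp_rot: [180.0, -0.0, 53.2]
ft_force: [0.1, -0.9, -0.5]
finger_gap: 85.5
grip_force: 0.0
```

Run:
```python
from h import *
s=sense();print(s["time"],s["tool_pos"],s["ft_force"])
p=snapshot("top")
for d in pinpoint("key_red",p)+pinpoint("socket",p)+pinpoint("key_blue",p): print(round(d["p"],2),world(p,d["xyz"]).round(0))
im=np.array(p["color"]);a=cv2.resize(im[110:250,400:540],(400,400),interpolation=cv2.INTER_CUBIC)
q=snapshot("side");b=cv2.resize(np.array(q["color"])[110:210,260:360],(400,400),interpolation=cv2.INTER_CUBIC)
for d in pinpoint("key_red",q): print("side",round(d["p"],2),world(q,d["xyz"]).round(0))
cv2.imwrite("pics/end.png",np.hstack([a,b])[...,::-1])
hsv=cv2.cvtColor(im,cv2.COLOR_RGB2HSV)
red=((hsv[...,0]<6)|(hsv[...,0]>172))&(hsv[...,1]>150)&(hsv[...,2]>60);m=np.zeros_like(red);m[110:250,400:540]=red[110:250,400:540]
n,l,st,_=cv2.connectedComponentsWithStats(m.astype(np.uint8))
for i in range(1,n):
    if st[i,4]>30:
        v,u=np.nonzero(l==i);print(st[i],cv2.minAreaRect(np.array([ray(p,c,r,45)[:2] for c,r in zip(u,v)],np.float32)))
```

```text
13.1 [513.91844928 -39.80332895 213.47597127] [ 0.05293056 -0.86078047 -0.48006505]
0.65 [442.  -5.  19.]
0.58 [614. -28.  19.]
0.75 [571. 220.  42.]
side 0.87 [ 510. -267.   49.]
side 0.83 [612. -31.  17.]
side 0.7 [445.  -3.  17.]
```

View pics/end.png

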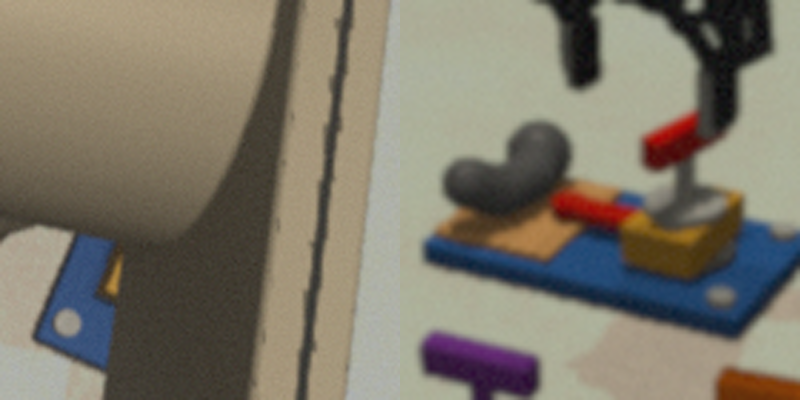

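The side view shows the key upright with its collar on the brass (pinpoint gives z=49) and the gripper clear of it. The finger tip, at about side pixel (299,161), is over the foot. I'll check the angle, then hand in.

Run:
```python
from h import *
p=snapshot("side")
C=np.array([511,-265])
for z in(35,42):
    t=ray(p,300.5,161,z)[:2]-C;y=np.degrees(np.arctan2(t[1],t[0]));print(z,np.linalg.norm(t),"yaw",y,"spindle~",np.radians(64-y) )
if np.radians(64-y)>1.25: print(hand_in())
```

```text
35 87.74718270127526 yaw -17.962449242730433 spindle~ 1.430514602284379
42 82.85598564356356 yaw -9.630537527510459 spindle~ 1.2850953098683022
the job is handed in; nothing more can be done
None
```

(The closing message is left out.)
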